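# Shut down and lock off the machine isolator panel

### The job

Shut down the saw for the night at the bench isolator panel: throw all three levers (power feeder, saw and dust extractor) from on to off, pulling them towards the robot, then slide the lock-off plate fully home so that its teeth keep the levers off. The levers are interlocked and go off only in one order, but the labels are long gone: feel gently which one is free, and never force one that is held. Leave the glue bottle, jar and mallet where they are.

Things in the scene. Friction and masses are not known exactly. Their poses are not given: they have to be found in the camera images.
- panel: Grey steel desk enclosure bolted to the bench, 420 (y) x 240 (x) mm, 91 mm high in front, 125 mm at the back. Origin: centre of its underside, on the bench. x points away from the robot, up the face's slope (0.14 rad), y to its left. Levers stand at y = +80 (left), 0, -80 mm (right), in slots along x.
- grip_left (a point): Centre of the left (panel +y) lever's round black grip (22 mm thick, 25 near the top; from 28 mm below to 26 mm above this point along the lever), on a 14 x 6 mm steel bar. Moves with the lever. The pivot is 90 mm from it, under the face. Lean from vertical: 0.26 rad along panel +x when on, 0.54 rad along -x when off, so it moves 69 mm to -x and 10 mm down. The three look alike.
- grip_mid (a point): Centre of the middle lever's round black grip (22 mm thick, 25 near the top; from 28 mm below to 26 mm above this point along the lever), on a 14 x 6 mm steel bar. Moves with the lever. The pivot is 90 mm from it, under the face. Lean from vertical: 0.26 rad along panel +x when on, 0.54 rad along -x when off, so it moves 69 mm to -x and 10 mm down. The three look alike.
- grip_right (a point): Centre of the right (panel -y) lever's round black grip (22 mm thick, 25 near the top; from 28 mm below to 26 mm above this point along the lever), on a 14 x 6 mm steel bar. Moves with the lever. The pivot is 90 mm from it, under the face. Lean from vertical: 0.26 rad along panel +x when on, 0.54 rad along -x when off, so it moves 69 mm to -x and 10 mm down. The three look alike.
- lever_left (a joint): Throw of the left lever in rad: 0 = on (leaning away from the robot), 0.80 = off (leaning towards it), against soft stops. Starts on. A free lever takes 3 to 5 N at mid-grip, tips over at half throw (0.40) and then goes home by itself, so it is on or off. One held by the interlock gives about 9 mm at the grip just as lightly, then pushes back harder, 2 N more for every mm, and springs back when let go.
- lever_mid (a joint): Throw of the middle lever in rad: 0 = on (leaning away from the robot), 0.80 = off (leaning towards it), against soft stops. Works like the left one. Which of the three is free first, second and third differs from panel to panel and cannot be seen; the next comes free when the one before it is off.
- lever_right (a joint): Throw of the right lever in rad: 0 = on (leaning away from the robot), 0.80 = off (leaning towards it), against soft stops. Works like the left one.
- lock_plate (a joint): Travel of the lock-off plate in m: 0 = open, 0.036 = fully home, against its stop; it slides along panel +y (to the left) with about 2 to 3 N of friction and stays where it is left. A 3 mm steel comb on the face whose three teeth come across the slots and keep the levers off; any lever not fully off stops it after about 21 mm.
- knob (a point): Centre of the lock-off plate's round black knob, 22 mm in diameter, which stands up at the plate's right-hand (panel -y) end beyond the right lever; its top lies 13 mm above this point, the face about 28 mm below it. 44 mm of clear face lie to its right.
- lock_frame: The interlock's locking bars, out of sight inside the box; its origin and axes are those of the panel. It is loaded only by a lever that is pulled while held, and bends at a load of 75 N, which a pull of 20 to 25 N on the grip of a held lever makes. Squeezing a grip or pulling a free lever does not load it.
- glue_mid (a point): Mid-height of a white glue bottle with orange nozzle, 63 mm in diameter, 200 mm high, standing loose left of the panel. A bystander.
- jar_mid (a point): Mid-height of a glass screw jar with steel lid, 72 mm in diameter, 85 mm high, standing loose right of the panel. A bystander.
- mallet_head (a point): Centre of the head (60 x 115 x 64 mm) of a wooden mallet lying loose behind the panel. A bystander.

How it is judged:
By the outcome, as a careful person would: the job done as asked, in the order asked, and still so for the second after the job is handed in, with the robot touching nothing.
It also fails if it takes over 72 s, if anything falls off the work surface, if the arm or the gripper's body presses on something with over 40 N, if the wrist force passes 120 N, or if a joint passes its speed limit or range.

### The arm

A 7-joint arm with a two-finger parallel gripper is mounted at the origin on the work surface. World frame = base frame: x ahead of the robot, y to its left, z up, the work surface at z = 0. Lengths are in m, angles in rad, forces in N, time in s.
With the tool pointing down it reaches from about 0.425 to 0.95 m from the base axis. Payload 4.7 kg.
Tool frame: the origin (TCP) lies on the centre line of the jaws, within the pads' length; the fingertips stand robot.nose_length ahead of it and the grasp point (between the pads) lies 8 mm behind it (robot.nose_length is the distance from the TCP to the fingertips, in m); z points along the fingers, x is the direction in which the jaws open and shut, and the axes are right-handed (so a half turn about z gives the same grasp; the last joint's range is limited). The gripper opens to 85 mm and grips with 20 to 120 N. Pads are 22 mm wide; open, the fingers measure 114 mm over their backs; the gripper's body (76 mm by 85 mm) begins 54 mm behind the grasp point. The pads swing forward as they close: fully open they stand 13 mm farther back than shut.
Start: joints at [-1.31, 0.469, -0.049, 1.532, 0.024, 1.141, -0.082], TCP at [0.193, 0.647, 0.242] pointing down, gripper open.
Joint ranges: [-2.59, 2.59], [-0.33, 1.99], [-1.39, 1.29], [0.1, 2.45], [-1.04, 4.18], [0.21, 1.99], [-2.66, 2.66]. Speed limits (rad/s): [2.57, 2.57, 3.14, 3.14, 3.14, 3.14, 3.14].

### API

Orientations are given as [roll, pitch, yaw] about the fixed x, y, z axes, in that order (R = Rz(yaw) Ry(pitch) Rx(roll)).
In Python, from plant import robot gives the robot as it stands. Calls block until the motion is done:
- robot.goto(position, orientation): joint-space move of the TCP to a pose.
- robot.move_straight(position, vel=0.15, attitude=None, contact_N=None): straight line of the TCP; attitude=None keeps the orientation; vel is the mean speed in m/s. With contact_N (N) it stops when the force on the tool has changed by that much, and returns True; else False.
- robot.move_joints(angles): joint-space move.
- robot.grip(opening, strength=None): opening from 0.0 (shut) to 1.0 (fully open); strength is the grip in N (None keeps the last); returns when the fingers have stopped.
- robot.sleep(seconds).
- robot.inverse_kinematics(position, orientation): joint angles nearest the present ones, or None.
- robot.sense(): the state.
- robot.grab_frame(name): name is "scene" or "top" or "wrist"; returns a dict with "image" (420x560x3 uint8, red, green, blue), "range_z" (420x560 float32, m along the optical axis (not along the pixel's ray), 0 where there is no reading), "fx", "fy", "cx", "cy" (pixels), "R" (3x3) and "t" (3): a world point X has camera coordinates R X + t. Camera axes: x right, y down, z forward; pixel columns grow to the right and rows downward; lengths in m; the calibration is good to about 2 mm. A picture is of the moment at which its call begins.
A pose or a line that the arm cannot do raises robot.IKError and nothing moves.
- robot.close_job(): hands the job in, once; it reports no verdict.
The state is a dict: "t": time; "joint_pos": joint angles; "joint_velocities": joint speeds; "effort": joint torques, N m; "tcp_pos": TCP position; "tcp_rot": TCP orientation; "wrist_force": force on the tool from outside, world axes, zero at the start; "torque": the same for the moment, N m; "opening": opening from 0.0 (shut) to 1.0 (fully open).
Only numpy, scipy, OpenCV 4.12 (cv2) and the standard library are available. Lean on these libraries where they do the work, as an engineer would, in place of code of your own. Each camera call takes 0.05 s, during which the arm holds its last target. There are 200 camera calls.

## Working session

There is one attempt and no reset: what is moved stays moved. The work goes in short steps, each a Python script; the robot and the scene stay as the last script left them, time stands still between calls to the robot, and variables do not carry over. Pictures are saved under pics/ and viewed, about 8 in all and at most 12, crops included, and the job is handed in when it is done.

```bash
mkdir -p pics; ls; python3 - <<'E'
from plant import robot
import cv2,numpy as np
s=robot.sense(); print(s['t'],s['tcp_pos'],s['tcp_rot'],s['wrist_force'],robot.nose_length)
for n in('scene','top'):
    f=robot.grab_frame(n); cv2.imwrite(f'pics/{n}0.png',f['image'][:,:,::-1]); np.savez(f'{n}0.npz',**f)
    print(n,f['fx'],f['cx'],f['cy'],f['R'].round(3).tolist(),f['t'])
E
```

```text
pics
0.0 [0.1927335  0.64630429 0.24126343] [3.14152032e+00 1.97314702e-03 1.28100249e+00] [-0.43947991  0.46174382 -0.59020866] 0.011
scene 522.4912458979421 284.5563611643561 216.0277651493096 [[-0.704, 0.71, -0.015], [0.518, 0.5, -0.694], [-0.485, -0.497, -0.72]] [ 0.39018289 -0.22735325  1.989047  ]
top 543.5732000986014 274.3498411956033 219.51480399360213 [[-0.026, -1.0, 0.001], [-0.992, 0.025, -0.125], [0.125, -0.005, -0.992]] [0.06593995 0.6006984  1.53767301]
```

View pics/scene0.png

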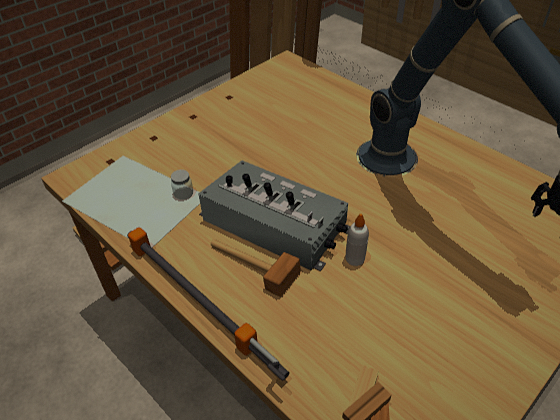

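View pics/top0.png

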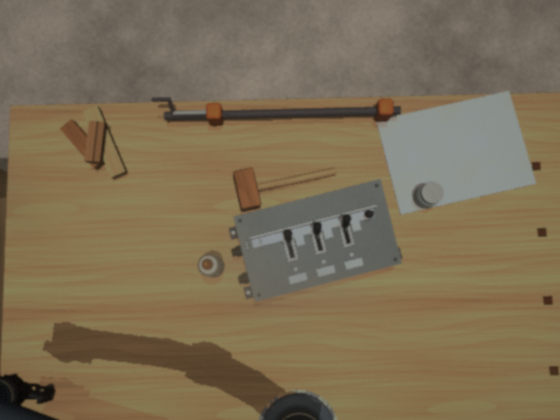

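The scene view shows the grey panel with three black grips and the knob. In the top view the grips are near (288,234), (317,227) and (346,219), with the knob at (369,214). The jar is at (430,194), the bottle at (208,265) and the mallet at (247,188). Next I'll measure the panel pose from depth and colour.

```bash
cat > h.py <<'E'
import numpy as np,cv2
def cloud(f):
    v,u=np.mgrid[:420,:560]; z=f['range_z']
    c=np.stack([(u-f['cx'])/f['fx']*z,(v-f['cy'])/f['fy']*z,z],-1)
    return (c-f['t'])@f['R']
E
python3 - <<'E'
from h import *
f=np.load('top0.npz'); P=cloud(f); im=f['image']; 
roi=np.zeros((420,560),bool); roi[175:305,225:408]=1
b=roi&(f['range_z']==0); print('no reading',b.sum(),'bench z',np.median(P[330:400,330:400,2]),np.median(P[320:360,420:520,2]))
fa=(roi&(P[...,2]>.08)&(P[...,2]<.14)).astype(np.uint8)
fa=cv2.morphologyEx(fa,cv2.MORPH_CLOSE,np.ones((5,5)))
n,l,st,ce=cv2.connectedComponentsWithStats(fa); k=1+st[1:,4].argmax(); m=(l==k)&(P[...,2]>.08)
r=cv2.minAreaRect((P[m][:,:2]*1000).astype(np.float32)); print('rect',r,cv2.boxPoints(r).round(0).tolist())
g=m&(P[...,2]<.135); A=np.c_[P[g][:,:2],np.ones(g.sum())]; w=np.ones(len(A),bool)
for _ in range(8):
    c=np.linalg.lstsq(A[w],P[g][w,2],rcond=None)[0]; e=P[g][:,2]-A@c; w=abs(e)<.004
print('plane',c,'yaw',np.arctan2(c[1],c[0]),'slope',np.arctan(np.hypot(*c[:2])),w.sum(),e[w].std())
d=(roi&(im.max(2)<45)).astype(np.uint8)
n,l,st,ce=cv2.connectedComponentsWithStats(d)
for i in range(1,n):
    if st[i,4]>12:
        q=P[l==i]; q=q[q[:,2]>.05]; print(ce[i].round(1),st[i,4],np.median(q,0).round(4) if len(q) else None, q[:,2].max().round(4) if len(q) else None)
for nm,(a,b_,c_,d_) in dict(jar=(178,212,412,448),glue=(245,285,190,225),mal=(160,215,230,265)).items():
    q=P[a:b_,c_:d_].reshape(-1,3);q=q[q[:,2]>.03]; print(nm,q[:,:].min(0),q.max(0),np.median(q,0))
E
```

```text
no reading 99 bench z -0.0006310920485963998 -0.0007776299433132161
rect ((535.0817260742188, -68.1348876953125), (240.6444854736328, 421.4657287597656), 13.053299903869629) [[370.0, 110.0], [465.0, -301.0], [700.0, -246.0], [605.0, 164.0]]
plane [0.1389105  0.03211665 0.03547548] yaw 0.2272115305160806 slope 0.14162045857535024 9252 0.0021006391897778033
[368.5 213.5] 28 [ 0.5977 -0.2028  0.1532] 0.1608
[345.5 221. ] 66 [ 0.5745 -0.1356  0.1898] 0.1986
[316.5 228.1] 62 [ 0.5577 -0.0592  0.1911] 0.2018
[287.4 235.1] 45 [0.5412 0.0188 0.1923] 0.2015
[346.7 236.5] 15 [ 0.5421 -0.1477  0.1068] 0.1125
jar [ 0.40494957 -0.42975943  0.03131106] [0.69775123 0.05789367 1.60071518] [ 0.65875165 -0.38955072  0.08220087]
glue [0.40494957 0.05789367 0.03014013] [0.50168625 0.26113242 1.60071518] [0.46919707 0.22382699 0.14355613]
mal [0.40494957 0.05789367 0.03159076] [0.75208931 0.16845566 1.60071518] [0.68818408 0.12352779 0.06485092]
```

The rect measures 240.6 x 421.5 mm and the slope 0.142, both matching the spec. The panel centre is (0.535, -0.068) with yaw 0.228. I'll go above it for a closer wrist-camera measurement.

```bash
cat >> h.py <<'E'
C=np.array([.5351,-.0681]); YAW=.228
X=np.array([np.cos(YAW),np.sin(YAW)]); Y=np.array([-X[1],X[0]])
def W(px,py,z): return np.r_[C+px*X+py*Y,z]
def Pn(p): d=np.asarray(p)[...,:2]-C; return np.stack([d@X,d@Y,np.asarray(p)[...,2]],-1)
ORI=[np.pi,0,YAW+np.pi/2]
E
python3 - <<'E'
from plant import robot
from h import *
p=robot.sense()['tcp_pos']
robot.move_straight([p[0],p[1],.38],vel=.25)
for o in (ORI,[np.pi,0,YAW-np.pi/2]):
    print(robot.inverse_kinematics(W(0,-.03,.40),o))
robot.goto(W(0,-.03,.40),ORI); robot.grip(0)
f=robot.grab_frame('wrist'); np.savez('w1.npz',**f); cv2.imwrite('pics/w1.png',f['image'][:,:,::-1])
s=robot.sense(); print(s['t'],s['tcp_pos'],s['wrist_force'],s['opening'],(f['range_z']>0).mean(), -f['R'].T@f['t'])
E
```

```text
[-0.62703483  0.20050894  0.88457515  1.63503834 -0.15756004  1.38080755
  2.07639143]
[-0.66185905  0.20865546  0.9323152   1.63636354 -0.1701538   1.38239655
 -1.05069937]
4.5083 [ 0.54188661 -0.0973356   0.40000346] [-0.09457317  0.18242257 -0.51466514] 0.0033495409936178965 0.9959651360544217 [ 0.47720107 -0.11072184  0.53244634]
```

View pics/w1.png

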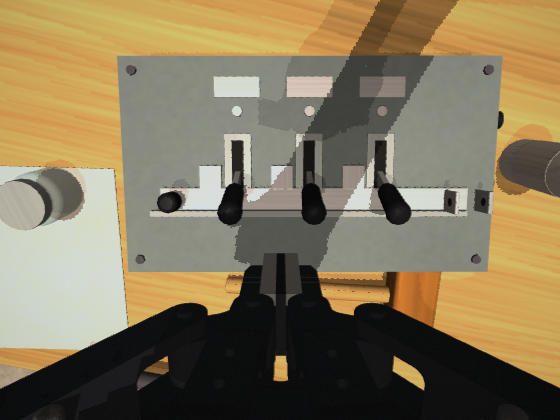

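The wrist view has panel +x pointing down and -y to the left. The grip tops are near (230,212), (313,212) and (397,210), with the knob at (169,202). The fingers are visible at the bottom, clear of everything. Now I'll measure from this.

```bash
python3 - <<'E'
from h import *
f=np.load('w1.npz'); P=cloud(f); Q=Pn(P)
inb=(abs(Q[...,0])<.11)&(abs(Q[...,1])<.2)
for nm,(a,b,c,d) in dict(knob=(185,220,150,188),R=(170,235,205,252),M=(170,235,290,335),L=(170,235,365,420)).items():
    q=Q[a:b,c:d].reshape(-1,3); im=f['image'][a:b,c:d].reshape(-1,3)
    q=q[(im.max(1)<60)&(q[:,2]>.125)]
    t=q[q[:,2]>q[:,2].max()-.008]
    print(nm,len(q),'top z',q[:,2].max().round(4),'top mid',((t.min(0)+t.max(0))/2).round(4),'ext',np.ptp(t,0).round(4), 'all x',q[:,0].min().round(3),q[:,0].max().round(3),'y',q[:,1].min().round(3),q[:,1].max().round(3))
m=inb&(Q[...,2]>.085)&(Q[...,2]<.13); 
m[265:]=0; m&=(f['image'].min(2)>60)
q=Q[m]; print(np.percentile(q,[.5,99.5],axis=0).round(4))
E
```

```text
knob 407 top z 0.5324 top mid [-0.066  -0.0284  0.5324] ext [0. 0. 0.] all x -0.066 0.041 y -0.156 -0.028
R 821 top z 0.5324 top mid [-0.066  -0.0284  0.5324] ext [0. 0. 0.] all x -0.066 0.041 y -0.088 -0.028
M 815 top z 0.5324 top mid [-0.066  -0.0284  0.5324] ext [0. 0. 0.] all x -0.066 0.042 y -0.028 0.014
L 892 top z 0.5324 top mid [-0.066  -0.0284  0.5324] ext [0. 0. 0.] all x -0.066 0.041 y -0.028 0.093
[[-0.109  -0.1982  0.0928]
 [ 0.1087  0.198   0.1249]]
```

Grip backs reach x = 0.041, the y positions fit ±80 mm and 0, and the knob is at y = -0.145. I'll push each lever from behind with shut fingers. The stop is 9 N near the grip top, about 12 N at mid-grip, which is below the bending load.

```bash
cat >> h.py <<'E'
def feel(robot,y,z=.171):
    robot.move_straight(W(.066,y,z),vel=.15)
    hit=robot.move_straight(W(-.012,y,z),vel=.05,contact_N=9)
    s=robot.sense(); p=Pn(s['tcp_pos']); print('y',y,'hit',hit,'stopped',p.round(4),'F',s['wrist_force'].round(1),'t',round(s['t'],1),flush=True)
    robot.move_straight(W(.066,y,z),vel=.1 if hit else .2)
    return 'off' if not hit else ('held' if p[0]>.02 else '?')
E
python3 - <<'E'
from plant import robot
from h import *
robot.goto(W(.066,-.08,.26),ORI)
for y in (-.08,0,.08):
    r=feel(robot,y); print(r)
    if r!='held': break
f=robot.grab_frame('scene'); cv2.imwrite('pics/s2.png',cv2.resize(f['image'][130:290,170:390,::-1],None,fx=3,fy=3)); print(robot.sense()['wrist_force'],robot.sense()['t'])
E
```

```text
y -0.08 hit False stopped [-0.0117 -0.08    0.171 ] F [ 0.7 -0.4  0. ] t 7.7
off
[-0.97077309 -0.03153322  0.27780138] 8.2417
```

View pics/s2.png

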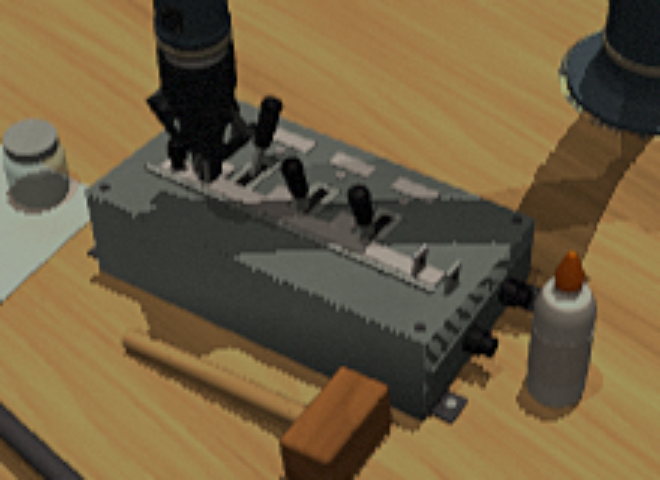

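The right lever, at crop pixel (268,120), now leans towards the robot, so it is off. The middle (295,185) and left (360,207) levers are still on. On to the rest.

```bash
python3 - <<'E'
from plant import robot
from h import *
todo=[0,.08]
for y in (0,.08,0):
    if y in todo:
        r=feel(robot,y); print(r)
        if r=='off': todo.remove(y)
        if r=='?': break
print('left',todo)
robot.move_straight(W(.066,Pn(robot.sense()['tcp_pos'])[1],.27),vel=.2)
if not todo:
    robot.goto(W(0,-.03,.40),ORI)
    f=robot.grab_frame('wrist'); np.savez('w3.npz',**f); cv2.imwrite('pics/w3.png',f['image'][:,:,::-1])
print(robot.sense()['t'],robot.sense()['wrist_force'])
E
```

```text
y 0 hit False stopped [-0.0118  0.      0.171 ] F [-0.3 -0.1  0.4] t 10.6
off
y 0.08 hit False stopped [-0.0118  0.08    0.171 ] F [ 0.6 -0.8  0.2] t 13.6
off
left []
15.5583 [0.09746246 0.88570857 0.74681885]
```

View pics/w3.png

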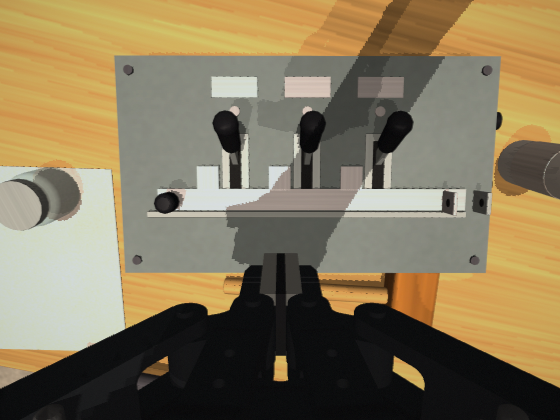

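All three grips now lean towards the robot, with tops near (225,125), (312,125) and (400,122). The knob is unmoved at (166,202). Now I'll slide the plate home.

```bash
python3 - <<'E'
from plant import robot
from h import *
robot.goto(W(.03,-.186,.27),ORI)
print('down hit',robot.move_straight(W(.03,-.186,.140),vel=.12,contact_N=8))
for yt,c in ((-.162,6),(-.115,14)):
    if Pn(robot.sense()['tcp_pos'])[1]<yt:
        h=robot.move_straight(W(.03,yt,.140),vel=.03,contact_N=c); s=robot.sense(); print(h,Pn(s['tcp_pos']).round(4),s['wrist_force'].round(1),s['t'])
y=Pn(s['tcp_pos'])[1]
robot.move_straight(W(.03,y-.015,.140),vel=.1); robot.move_straight(W(.03,y-.015,.27),vel=.2)
robot.goto(W(0,-.03,.40),ORI)
f=robot.grab_frame('wrist'); np.savez('w4.npz',**f); cv2.imwrite('pics/w4.png',f['image'][:,:,::-1])
for n in ('w3','w4'):
    g=np.load(n+'.npz'); Q=Pn(cloud(g)); m=(g['image'].max(2)<60)&(Q[...,2]>.145)&(Q[...,2]<.17)&(abs(Q[...,0]-.03)<.018)&(Q[...,1]<-.09)
    q=Q[m]; print(n,m.sum(),q.min(0).round(4),q.max(0).round(4),q.mean(0).round(4))
print(robot.sense()['t'],robot.sense()['wrist_force'])
E
```

```text
down hit False
False [ 0.03   -0.1619  0.1401] [ 1.1 -1.  -0.3] 18.575
True [ 0.0299 -0.1419  0.1403] [ 2.2 -1.7  1.3] 19.4583
w3 357 [ 0.019  -0.1558  0.1451] [ 0.0393 -0.1348  0.1585] [ 0.0289 -0.1442  0.1547]
w4 324 [ 0.0191 -0.1259  0.1451] [ 0.0392 -0.1047  0.159 ] [ 0.0287 -0.1145  0.1548]
21.3667 [ 0.06002889 -0.68357255  0.37832284]
```

View pics/w4.png

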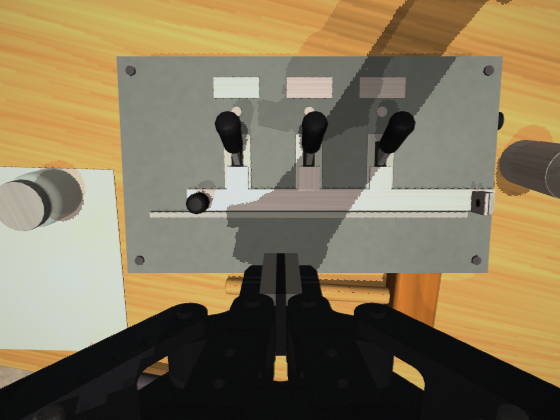

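The wrist view shows the teeth across all three slots, with the knob at (197,202) and the tab near the fixed lug at (482,203). But the knob has moved only 30 mm of 36, so the contact stop fired early. I'll push again, slowly, in short steps.

```bash
python3 - <<'E'
from plant import robot
from h import *
robot.goto(W(.03,-.165,.27),ORI)
print('down hit',robot.move_straight(W(.03,-.165,.140),vel=.12,contact_N=8))
robot.move_straight(W(.03,-.145,.140),vel=.05,contact_N=10)
y0=-.145
for k in range(1,9):
    h=robot.move_straight(W(.03,y0+.002*k,.140),vel=.02,contact_N=25); s=robot.sense()
    F=s['wrist_force'][:2]@Y; print(h,Pn(s['tcp_pos'])[:2].round(4),'Fy',round(F,1),round(s['t'],1))
    if h or F<-16: break
y=Pn(s['tcp_pos'])[1]
robot.move_straight(W(.03,y-.015,.140),vel=.1); robot.move_straight(W(.03,y-.015,.27),vel=.2)
robot.goto(W(0,-.03,.40),ORI)
f=robot.grab_frame('wrist'); np.savez('w5.npz',**f); cv2.imwrite('pics/w5.png',f['image'][:,:,::-1])
for n in ('w3','w5'):
    g=np.load(n+'.npz'); Q=Pn(cloud(g)); m=(g['image'].max(2)<60)&(Q[...,2]>.145)&(Q[...,2]<.17)&(abs(Q[...,0]-.03)<.018)&(Q[...,1]<-.09)
    q=Q[m]; print(n,m.sum(),q.min(0).round(4),q.max(0).round(4),q.mean(0).round(4))
print(robot.sense()['t'])
E
```

```text
down hit False
False [ 0.03   -0.1431] Fy -0.4 24.2
False [ 0.0298 -0.1418] Fy -2.4 24.4
False [ 0.0298 -0.1417] Fy -7.1 24.7
False [ 0.0297 -0.1415] Fy -11.1 24.9
False [ 0.0297 -0.1414] Fy -14.0 25.2
False [ 0.0297 -0.1414] Fy -18.3 25.4
w3 357 [ 0.019  -0.1558  0.1451] [ 0.0393 -0.1348  0.1585] [ 0.0289 -0.1442  0.1547]
w5 331 [ 0.0193 -0.1258  0.145 ] [ 0.0393 -0.1046  0.1592] [ 0.0287 -0.1145  0.1549]
27.4333
```

View pics/w5.png

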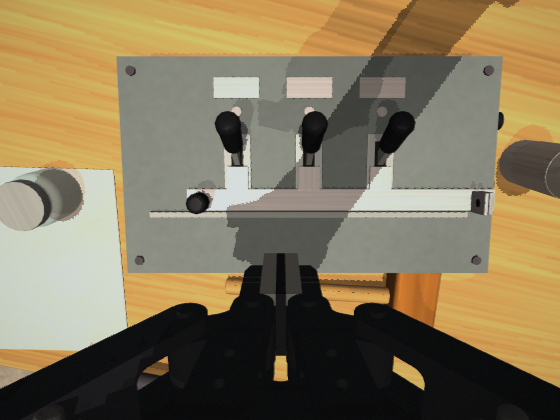

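The plate meets a hard stop at 30 mm, and 18 N does not move it. I'll compare before and after close up.

```bash
python3 - <<'E'
from h import *
a=[np.load(n+'.npz')['image'][95:225,140:500,::-1] for n in('w3','w5')]
o=cv2.resize(np.vstack(a),None,fx=2.2,fy=2.2,interpolation=cv2.INTER_CUBIC); o=cv2.convertScaleAbs(o,alpha=1.3,beta=15); cv2.imwrite('pics/cmp.png',o)
for n in ('w3','w5'):
    g=np.load(n+'.npz'); Q=Pn(cloud(g))
    for nm,y0 in (('R',-.08),('M',0),('L',.08)):
        m=(g['image'].max(2)<60)&(Q[...,2]>.17)&(Q[...,2]<.2)&(abs(Q[...,1]-y0)<.03); q=Q[m]
        print(n,nm,'grip top',q.mean(0).round(4),q.min(0).round(4),q.max(0).round(4))
    # hasp tabs: anything tall near left end
    m=(Q[...,1]>.12)&(Q[...,1]<.2)&(Q[...,2]>.122+.14*(Q[...,0]-.03))&(Q[...,2]<.2)&(abs(Q[...,0]-.03)<.03)
    q=Q[m]; h=np.histogram(q[:,1],bins=np.arange(.12,.201,.004)); print(h[0].tolist(), q[:,2].max())
E
```

```text
w3 R grip top [-0.0505 -0.0755  0.1816] [-0.0624 -0.0871  0.1701] [-0.0369 -0.0648  0.1877]
w3 M grip top [-0.0503  0.0027  0.1815] [-0.0626 -0.0089  0.1701] [-0.036   0.0148  0.1877]
w3 L grip top [-0.0505  0.0809  0.1812] [-0.0627  0.0711  0.1701] [-0.0353  0.0931  0.1876]
[0, 0, 0, 0, 0, 0, 0, 0, 240, 73, 0, 0, 0, 0, 0, 0, 0, 13, 281, 31] 0.15111164722789464
w5 R grip top [-0.0504 -0.0757  0.1815] [-0.0631 -0.088   0.1702] [-0.0357 -0.065   0.1878]
w5 M grip top [-0.0505  0.0025  0.1815] [-0.0631 -0.0085  0.1701] [-0.0365  0.0144  0.1877]
w5 L grip top [-0.0506  0.0808  0.1812] [-0.063   0.0711  0.1701] [-0.0365  0.0928  0.188 ]
[0, 0, 0, 0, 0, 0, 0, 0, 0, 0, 0, 0, 0, 0, 0, 0, 325, 33, 95, 27] 0.1504947932142549
```

View pics/cmp.png

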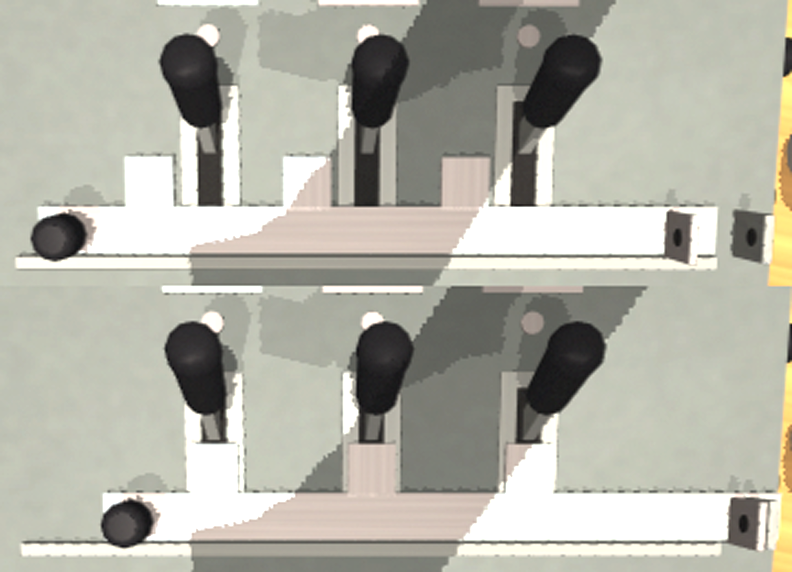

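The before/after crops show all levers fully off, with grip tops identical at x = -0.0505. The teeth are across all the slots. The hasp tab sits at crop pixel (745,523), close to the lug but with a slit left. Either the plate jams or my spread linkage touches something near the right lever. I'll turn the tool 90° so its linkage is narrow in y, and push again.

```bash
python3 - <<'E'
from plant import robot
from h import *
O2=[np.pi,0,YAW+np.pi-2*np.pi]
q=robot.inverse_kinematics(W(.03,-.165,.27),O2); print(q)
if q is None: O2=[np.pi,0,YAW]; print(robot.inverse_kinematics(W(.03,-.165,.27),O2))
robot.goto(W(.03,-.165,.27),O2)
print('down hit',robot.move_straight(W(.03,-.165,.140),vel=.12,contact_N=8))
y0=-.150
robot.move_straight(W(.03,y0,.140),vel=.05,contact_N=10)
for k in range(1,15):
    h=robot.move_straight(W(.03,y0+.002*k,.140),vel=.02,contact_N=25); s=robot.sense()
    F=s['wrist_force'][:2]@Y; print(h,Pn(s['tcp_pos'])[:2].round(4),'Fy',round(F,1),'Fx',round(s['wrist_force'][:2]@X,1),'Fz',round(s['wrist_force'][2],1),round(s['t'],1))
    if h or F<-16: break
y=Pn(s['tcp_pos'])[1]
robot.move_straight(W(.03,y-.015,.140),vel=.1); robot.move_straight(W(.03,y-.015,.27),vel=.2)
robot.goto(W(0,-.03,.40),ORI)
f=robot.grab_frame('wrist'); np.savez('w6.npz',**f)
for n in ('w3','w5','w6'):
    g=np.load(n+'.npz'); Q=Pn(cloud(g)); m=(g['image'].max(2)<60)&(Q[...,2]>.145)&(Q[...,2]<.17)&(abs(Q[...,0]-.03)<.018)&(Q[...,1]<-.09)
    q=Q[m]; print(n,m.sum(),q.min(0).round(4),q.max(0).round(4),q.mean(0).round(4))
    m=(Q[...,1]>.12)&(Q[...,1]<.21)&(Q[...,2]>.122+.14*(Q[...,0]-.03))&(Q[...,2]<.2)&(abs(Q[...,0]-.03)<.03)
    h=np.histogram(Q[m][:,1],bins=np.arange(.148,.205,.002)); print(h[0].tolist())
E
```

```text
[-0.4275365   0.59910402  1.11382731  1.62844808 -0.55834187  1.27031255
 -2.12452083]
down hit False
False [ 0.03  -0.148] Fy 0.1 Fx -0.4 Fz -0.4 32.9
False [ 0.03   -0.1459] Fy -1.0 Fx -0.1 Fz 0.1 33.2
False [ 0.0301 -0.1438] Fy 0.6 Fx -0.4 Fz 0.5 33.4
False [ 0.0301 -0.1418] Fy 0.7 Fx -0.2 Fz 0.9 33.7
False [ 0.0301 -0.1398] Fy 0.5 Fx 0.2 Fz -0.4 33.9
False [ 0.0299 -0.1392] Fy -4.7 Fx 0.2 Fz -1.4 34.2
False [ 0.0298 -0.1391] Fy -8.8 Fx 1.4 Fz -5.2 34.4
False [ 0.0298 -0.139 ] Fy -14.1 Fx 2.4 Fz -7.1 34.7
False [ 0.0297 -0.1389] Fy -17.3 Fx 4.0 Fz -9.9 34.9
w3 357 [ 0.019  -0.1558  0.1451] [ 0.0393 -0.1348  0.1585] [ 0.0289 -0.1442  0.1547]
[0, 0, 0, 240, 53, 20, 0, 0, 0, 0, 0, 0, 0, 0, 0, 0, 0, 0, 0, 0, 0, 13, 244, 37, 31, 0, 0, 0]
w5 331 [ 0.0193 -0.1258  0.145 ] [ 0.0393 -0.1046  0.1592] [ 0.0287 -0.1145  0.1549]
[0, 0, 0, 0, 0, 0, 0, 0, 0, 0, 0, 0, 0, 0, 0, 0, 0, 0, 211, 114, 31, 2, 51, 44, 27, 0, 0, 0]
w6 327 [ 0.0192 -0.1253  0.1453] [ 0.0388 -0.1046  0.1586] [ 0.0288 -0.1145  0.1551]
[0, 0, 0, 0, 0, 0, 0, 0, 0, 0, 0, 0, 0, 0, 0, 0, 0, 0, 203, 119, 32, 2, 50, 41, 31, 0, 0, 0]
```

The stop is at the same plate position with a different tool pose, so it is the plate itself. The teeth are now centred on the slots. The hasp tab's back, at y ≈ 0.189, is within about 3 mm of the fixed lug's face at 0.192, so another 6 mm is impossible. "44 mm clear right of the knob" would also put the start about 6 mm past open. I'll confirm these with numbers and check the bystanders before handing in.

```bash
python3 - <<'E'
from plant import robot
from h import *
for n in ('w3','w6'):
    g=np.load(n+'.npz'); Q=Pn(cloud(g)); hgt=Q[...,2]-(.108+.141*Q[...,0])
    # tooth row strip and plate ends, by bright steel against dark slot/grey face
    im=g['image'].min(2)
    for nm,x0,x1 in (('teeth',.004,.010),('plate',.022,.034)):
        m=(Q[...,0]>x0)&(Q[...,0]<x1)&(abs(Q[...,1])<.205)&(hgt<.012)
        b=np.arange(-.2,.2,.004); i=np.digitize(Q[m][:,1],b)
        print(n,nm,[(int(1000*b[k-1]),int(1000*np.median(hgt[m][i==k])*10)/10) for k in range(1,len(b)) if (i==k).sum()>3 and (b[k-1]<-.04 if nm=='teeth' else b[k-1]<-.1)])
f=robot.grab_frame('top'); o=np.load('top0.npz')
P0,P1=cloud(o),cloud(f)
for nm,(a,b,c,d) in dict(jar=(178,212,412,448),glue=(245,285,190,225),mal=(160,215,230,265)).items():
    r=[]
    for P in (P0,P1):
        q=P[a:b,c:d].reshape(-1,3); q=q[(q[:,2]>.03)&(q[:,2]<.22)]; r.append(np.median(q,0).round(4))
    print(nm,*r)
E
```

```text
w3 teeth [(-200, 0.7), (-196, 0.5), (-192, 0.2), (-188, 0.7), (-184, 0.8), (-180, 0.8), (-176, 0.4), (-172, 0.6), (-167, 0.9), (-163, 0.5), (-159, 1.1), (-155, 1.1), (-151, 0.7), (-147, 0.9), (-143, 0.7), (-139, 0.8), (-135, 0.7), (-131, 0.8), (-127, 0.5), (-123, 1.0), (-119, 6.7), (-115, 7.2), (-111, 6.9), (-107, 6.8), (-103, 6.9), (-99, 6.9), (-95, 1.6), (-91, 2.5), (-87, 2.9), (-83, 3.0), (-79, 3.1), (-75, 2.6), (-71, 3.2), (-67, 2.8), (-63, 2.7), (-59, 1.2), (-55, 0.6), (-51, 0.4), (-47, 0.5), (-43, 0.6)]
w3 plate [(-200, 0.6), (-196, 0.9), (-192, 0.7), (-188, 0.9), (-184, 0.8), (-180, 0.9), (-176, 0.8), (-172, 0.9), (-167, 1.1), (-163, 6.3), (-159, 6.7), (-155, 6.6), (-151, 6.5), (-147, 6.4), (-143, 6.5), (-139, 6.7), (-135, 6.4), (-131, 6.7), (-127, 7.0), (-123, 6.7), (-119, 7.1), (-115, 6.7), (-111, 6.8), (-107, 6.7), (-103, 6.8)]
w6 teeth [(-200, 0.7), (-196, 0.2), (-192, 0.9), (-188, 1.6), (-184, 1.0), (-180, 0.7), (-176, 0.6), (-172, 0.8), (-167, 0.7), (-163, 0.9), (-159, 0.9), (-155, 0.7), (-151, 0.9), (-147, 0.9), (-143, 0.8), (-139, 1.0), (-135, 0.8), (-131, 1.0), (-127, 0.7), (-123, 0.6), (-119, 0.6), (-115, 0.5), (-111, 0.8), (-107, 1.0), (-103, 0.7), (-99, 0.3), (-95, 0.7), (-91, 2.9), (-87, 6.7), (-83, 6.6), (-79, 6.8), (-75, 7.2), (-71, 6.9), (-67, 7.1), (-63, 2.1), (-59, 1.0), (-55, 0.8), (-51, 0.9), (-47, 0.7), (-43, 0.8)]
w6 plate [(-200, 0.6), (-196, 0.8), (-192, 1.0), (-188, 0.8), (-184, 0.6), (-180, 0.7), (-176, 0.8), (-172, 0.6), (-167, 0.9), (-163, 0.8), (-159, 0.9), (-155, 0.7), (-151, 0.9), (-147, 0.5), (-143, 0.8), (-139, 0.9), (-135, 1.4), (-131, 6.6), (-127, 6.9), (-123, 6.4), (-119, 6.2), (-115, 6.5), (-111, 6.5), (-107, 6.5), (-103, 6.4)]
jar [ 0.6594 -0.3899  0.082 ] [ 0.6596 -0.39    0.082 ]
glue [0.4695 0.2241 0.1434] [0.4695 0.2241 0.1431]
mal [0.6885 0.1237 0.0648] [0.6887 0.1237 0.0646]
```

The bystanders haven't moved and the teeth are centred on the slots. One clue disagrees, though: the clear face right of the plate's end measures about 44 mm at the start pose. I have 34 s left, so I'll settle it by measuring the full travel: plate back to its open stop, then home again.

```bash
cat >> h.py <<'E'
def knob(robot):
    g=robot.grab_frame('wrist'); Q=Pn(cloud(g)); m=(g['image'].max(2)<60)&(Q[...,2]>.145)&(Q[...,2]<.17)&(abs(Q[...,0]-.03)<.018)&(Q[...,1]<-.09)
    return g,Q[m].mean(0).round(4)
def push(robot,y0,y1,N):
    robot.goto(W(.03,y0,.24),ORI)
    print('down hit',robot.move_straight(W(.03,y0,.140),vel=.15,contact_N=8))
    h=robot.move_straight(W(.03,y1,.140),vel=.04,contact_N=N); s=robot.sense()
    y=Pn(s['tcp_pos'])[1]; print(h,round(y,4),'F',s['wrist_force'].round(1),'t',round(s['t'],1))
    yb=y-.01*np.sign(y1-y0)
    robot.move_straight(W(.03,yb,.140),vel=.15); robot.move_straight(W(.03,yb,.25),vel=.2)
    return y
E
python3 - <<'E'
from plant import robot
from h import *
push(robot,-.080,-.135,14)
robot.goto(W(0,-.03,.40),ORI)
print(knob(robot)[1],robot.sense()['t'])
E
```

```text
down hit False
False -0.1295 F [-4.6 11.5  4.2] t 42.4
[ 0.0288 -0.1499  0.1549] 44.1167
```

The open stop is at knob y = -0.150 and the earlier end was -0.1145, so travel is about 35.5 mm. That was fully home, and the plate simply started about 5.5 mm in. Now I'll push it home again.

```bash
python3 - <<'E'
from plant import robot
from h import *
push(robot,-.190,-.125,18)
robot.goto(W(0,-.03,.40),ORI)
g,k=knob(robot); print(k,robot.sense()['t'],robot.sense()['wrist_force'].round(2)); Q=Pn(cloud(g))
for y0 in(-.08,0,.08):
    m=(g['image'].max(2)<60)&(Q[...,2]>.17)&(Q[...,2]<.2)&(abs(Q[...,1]-y0)<.03); print(Q[m].mean(0).round(4))
if abs(k[1]+.1145)<.001: robot.close_job(); print('closed')
E
```

```text
down hit False
True -0.142 F [ 0.  -1.1  0.7] t 47.1
[ 0.0287 -0.1145  0.155 ] 48.8833 [-0.97 -0.16  0.36]
[-0.0505 -0.0757  0.1814]
[-0.0506  0.0024  0.1815]
[-0.0505  0.0807  0.1813]
the job is handed in; nothing more can be done
closed
```

All three levers are off and the lock-off plate is fully home, and the job was handed in at about 49 s of the 72 s allowed.

- **Levers:** I pushed each one from behind with shut fingers, stopping if the force reached 9 N. They went off in the order right, middle, left. No lever felt held, so the 9 N stop never tripped.
- **Lock plate:** I pushed the knob until it met its stop.

Last checks:
- **Levers off:** the grip tops sit at the same lean on all three levers, x = -50.5 mm.
- **Teeth across the slots:** an earlier view with the plate at this same position showed the teeth centred over all three slots.
- **Bystanders:** the jar, bottle and mallet were within 0.3 mm of where they started. I took that reading before the last two plate moves and did not repeat it.
- **Robot clear:** the gripper was well above the panel, touching nothing.

**One check disagreed at first:** the plate stopped after only 30 mm of travel instead of 36 mm. A second push with the tool turned 90° stopped at the same place, so I slid the plate back to its open stop. The full stroke measured 35.4 mm, so the plate had started about 5.5 mm in. I then pushed it home again, and it ended at the same stop.

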